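# Find the heavy side of a magneto flywheel on the balancing stand

### The job

The magneto flywheel on the balancing stand is out of balance, but nothing on it shows where it is heavy. Turn it well round by hand and let it go to come to rest by its own weight, so as to find its heavy side; mind that the stand's bearings drag and stop it short of the bottom, by the same angle whichever side it comes down from. Then turn the heavy side straight down and finish still gripping the flywheel, holding it still like that so that it can be chalked, with everything else on the bench left where it lies.

Things in the scene. Friction and masses are not known exactly. Their poses are not given: they have to be found in the camera images.
- stand: Grey static balancing stand, fixed on the bench: base plate 230 x 120 x 12 mm and two pillars (14 mm thick, up to 56 mm wide), their middles 80 mm either side of the stand's middle, each topped by a round bearing housing 40 mm across and 18 mm long; highest point 150 mm. Origin: centre of the base's underside, on the bench. x level along the axle, z up. The axle lies 130 mm above the bench.
- flywheel: Steel magneto flywheel, a cup 144 mm across and 36 mm wide along the axle, about 1 kg. Origin: on the axle, at mid width. x along the axle like the stand's x; it turns about x without end (roll), z points to the trigger lug. Closed face at +x; open at -x, rim wall 12 mm. 53 mm free between each face and its bearing housing. One side of the rim is heavier, at a hidden angle from the lug, new each run.
- trigger_lug (a point): Ignition trigger lug, the one raised pip on the flywheel's rim: 24 mm long round the rim, 12 mm wide, 4 mm high. The point is the middle of its outer face, 76 mm from the axle, 4 mm to +x of mid width. An oval dark window (46 x 18 mm) in the closed face, 46 mm from the axle, lies on the same radius. They serve to read the angle and tell nothing of the heavy side.
- front_bearing (a point): Middle of the stand's bearing at +x, on the axle. The two sealed bearings drag: turning the flywheel slowly takes under 3 N at the rim. Let go with the heavy side within a hidden angle (one value per run, never over 42 degrees) of the bottom or of the very top, it stays put; from anywhere else it swings down and stops about that angle short of the bottom.
- rear_bearing (a point): Middle of the stand's bearing at -x, on the axle. A swing takes up to about 2 s and hardly overshoots. Half way between the two angles where the flywheel stops, swinging down from one side and from the other, its heavy side is straight down. Hub, cones and nuts on the 12 mm arbor stay within 19 mm of the axle; outside that the closed face is bare and the fingers are free to straddle the rim.
- wrench: Loose 170 mm steel spanner lying beside the stand, a bystander. Origin: middle of its underside, x along it.
- spark_plug: Loose spark plug lying beside the stand, about 60 mm long and 21 mm thick, a bystander. Origin: underside, near its middle.
- deep_socket: Loose steel deep socket standing on end, 28 mm diameter, 64 mm tall, a bystander. Origin: centre of its underside.
- piston: Loose aluminium piston standing on its skirt, 47 mm diameter, 50 mm tall, a bystander. Origin: centre of its underside.
- wood_block: Loose wooden block 140 x 70 x 45 mm, a bystander. Origin: centre of its underside.
- screwdriver: Loose 210 mm screwdriver with a black handle, a bystander. Origin: under its middle, x along it.
- grease_tin: Loose dark round tin, 72 mm diameter, 50 mm tall, a bystander. Origin: centre of its underside.

How it is judged:
By the outcome, as a careful person would: the job done as asked, in the order asked, and still so for the second after the job is handed in, while the arm keeps its last pose, push and grip.
It also fails if it takes over 72 s, if anything falls off the work surface, if the arm or the gripper's body presses on something with over 40 N, if the wrist force passes 120 N, or if a joint passes its speed limit or range.

### The arm

A 6-joint arm with a two-finger parallel gripper is mounted at the origin on the work surface. World frame = base frame: x ahead of the robot, y to its left, z up, the work surface at z = 0. Lengths are in mm, angles in rad, forces in N, time in s.
With the tool pointing down it reaches from about 275 to 1000 mm from the base axis. Payload 8.4 kg.
Tool frame: the origin (TCP) lies on the centre line of the jaws, within the pads' length; the fingertips stand r.tip_reach ahead of it and the grasp point (between the pads) lies 11 mm behind it (r.tip_reach is the distance from the TCP to the fingertips, in mm); z points along the fingers, y is the line along which they close (so a half turn about z gives the same grasp; the last joint's range is limited). The gripper opens to 85 mm and grips with 20 to 120 N. Pads are 22 mm wide; open, the fingers measure 114 mm over their backs; the gripper's body (76 mm by 85 mm) begins 54 mm behind the grasp point. The pads swing forward as they close: fully open they stand 13 mm farther back than shut.
Start: joints at [-1.111, 0.353, 1.633, -0, 1.155, -0.002], TCP at [278.474, -559.536, 239.281] pointing down, gripper open.
Joint ranges: [-2.63, 2.63], [-0.92, 2.1], [0.06, 2.66], [-1.3, 4.44], [0, 2.69], [-3.02, 3.02]. Speed limits (rad/s): [2.22, 2.22, 2.79, 3.14, 3.14, 3.14].

### API

Orientations are given as [roll, pitch, yaw] about the fixed x, y, z axes, in that order (R = Rz(yaw) Ry(pitch) Rx(roll)).
In Python, from rig import r gives the robot as it stands.
- The arm moves only by the tool carry_out, never from a script. Its argument "targets" is a list of rows, each an object with "dp": the shift along the tool's x, y, z in mm, a list of three; "yaw": the turn about the tool's z in degrees. A call has 1 to 12 rows; each row is the pose to reach, as a shift and turn from the pose commanded when the call began, along the tool's axes at that moment; what a row does not reach only later rows make up. A row lasts 1/8 s, in which the tool goes at most 62.5 mm and 10.7 degrees, less where a joint would pass 70% of its speed; a pose out of reach is approached as far as the arm can. A call with a gripper value outside its range is refused whole. "fingers" is the opening, from -1 (shut) to 1 (fully open), so that 0 is half open, set as the call begins (left out, the last holds). The fingers move at their own pace and stop on an object; "grip_force" is the grip in N (left out, the last holds). Time passes only in rows, so rows that repeat a pose let the fingers close. It gives the time, the measured TCP pose, the force, the opening and the grip force at its end, in the units of the state.
- r.sense(): the state, without advancing time (a new reading comes with each control period).
- r.grab_frame(name): name is "side" or "top"; returns the picture (400x640x3 uint8, red, green, blue); there is no depth.
- r.get_calibration(name): a dict with "fx", "fy", "cx", "cy" (pixels), "rvec" (rotation vector, rad) and "tvec" (3), from world to camera coordinates, as OpenCV has them. Camera axes: x right, y down, z forward; pixel columns grow to the right and rows downward; lengths in mm; the calibration is good to about 2 mm. A picture is of the moment at which its call begins. get_calibration takes no time and is no camera call.
- r.sign_off(): hands the job in; it is judged then, once.
The state is a dict: "clock": time; "qpos": joint angles; "qvel": joint speeds; "joint_efforts": joint torques, N m; "eef_pos": TCP position; "tcp_rot": TCP orientation; "contact_force": force on the tool from outside, world axes, zero at the start; "wrist_torque": the same for the moment, N m; "opening": opening from 0.0 (shut) to 1.0 (fully open); "grasp_force": force on a finger pad.
Only numpy, scipy, OpenCV 4.12 (cv2) and the standard library are available. Lean on these libraries where they do the work, as an engineer would, in place of code of your own. Each camera call takes 0.05 s, during which the arm holds its last target. There are 200 camera calls.

## Working session

There is one attempt and no reset: what is moved stays moved. The work goes in short steps, Python scripts to look and compute and a tool call to move; the robot and the scene stay as the last step left them, time stands still between calls to the robot, and variables do not carry over. Pictures are saved under pics/ and viewed, at most 10 in all, crops included, and the job is handed in when it is done.

Besides the shell and the picture viewer there is one more tool, called as name([rows], argument=value, ...), one row to a line, values as JSON. carry_out: Moves the arm, as the interface text tells. Its arguments: {"type":"object","properties":{"targets":{"type":"array","items":{"type":"object","properties":{"dp":{"type":"array","items":{"type":"number"}},"yaw":{"type":"number"}}}},"fingers":{"type":"number"},"grip_force":{"type":"number"}},"required":["targets"]}

```bash
ls; mkdir -p pics
python3 - <<'E'
from rig import r
import cv2
for n in("side","top"):
    cv2.imwrite(f"pics/{n}0.png",r.grab_frame(n)[:,:,::-1]); print(r.get_calibration(n))
print(r.sense(), r.tip_reach)
E
```

```text
pics
{'fx': 492.2947940678611, 'fy': 492.2947940678611, 'cx': 327.26540745499256, 'cy': 195.13388793527588, 'rvec': array([ 0.8503114 , -2.27022856,  1.32988475]), 'tvec': array([ 381.94169653,  297.24757569, 1240.12365483])}
{'fx': 495.8700359968933, 'fy': 495.8700359968933, 'cx': 319.13898858942986, 'cy': 199.86466040273743, 'rvec': array([ 2.17699002, -2.12370455,  0.16637552]), 'tvec': array([   1.87030198,  535.44895133, 1459.84205083])}
{'clock': 0.1, 'qpos': array([-1.11140832e+00,  3.53534272e-01,  1.63407051e+00, -1.45370399e-05,
        1.15519681e+00, -2.41707277e-03]), 'qvel': array([-1.64950328e-03, -1.51135052e-03, -1.03189653e-03, -2.35832478e-03,
        7.51298227e-05,  2.33553383e-03]), 'joint_efforts': array([ 1.27987814e-04, -6.06359267e+01, -3.42820644e+01, -1.13520130e-04,
        3.94924369e-03, -1.48048775e-05]), 'eef_pos': array([ 278.27813385, -559.16107992,  238.66001596]), 'tcp_rot': array([-3.14038368e+00,  1.03703277e-05,  4.61810968e-01]), 'contact_force': array([ 0.06750367,  0.41864895, -0.31037414]), 'wrist_torque': array([-0.00072221, -0.05008583, -0.00228369]), 'grasp_force': 0.0, 'opening': 0.9963887167895658} 8.0
```

View pics/side0.png

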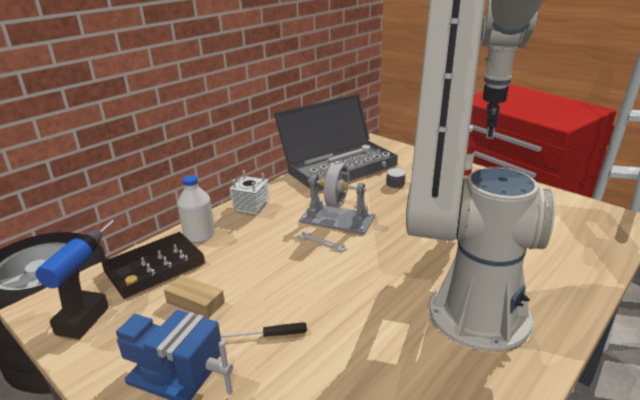

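View pics/top0.png

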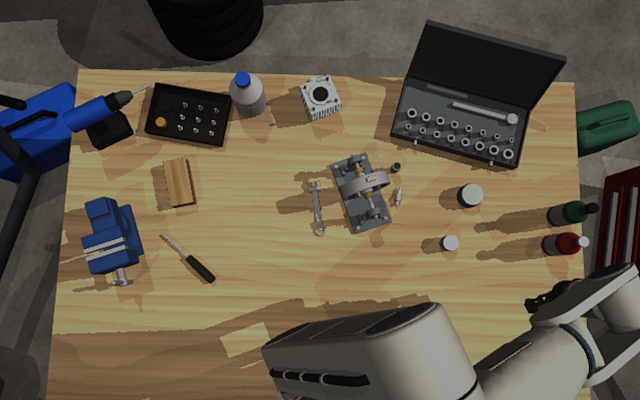

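The side view shows the flywheel near (337,187). In the top view the stand is at about (362,190), with the lug possibly near (371,180). The spanner, plug, socket and others lie nearby.

```bash
cat > h.py <<'E'
import numpy as np, cv2
from rig import r
def cam(n):
    c=r.get_calibration(n); K=np.array([[c['fx'],0,c['cx']],[0,c['fy'],c['cy']],[0,0,1]])
    R=cv2.Rodrigues(c['rvec'])[0]; return K,R,c['tvec']
def proj(n,P):
    K,R,t=cam(n); p=(K@(R@np.atleast_2d(P).T+t[:,None])).T; return p[:,:2]/p[:,2:]
def ray(n,uv):
    K,R,t=cam(n); return -R.T@t, R.T@np.linalg.inv(K)@np.array([*uv,1.])
def onz(n,uv,z):
    o,d=ray(n,uv); return o+d*(z-o[2])/d[2]
def crop(n,box,k,f):
    im=r.grab_frame(n)[:,:,::-1]; x0,y0,x1,y1=box
    cv2.imwrite(f,cv2.resize(im[y0:y1,x0:x1],None,fx=k,fy=k,interpolation=cv2.INTER_CUBIC)); return im
E
python3 - <<'E'
from h import *
import cv2,numpy as np
a=r.grab_frame("side")[:,:,::-1]; b=r.grab_frame("top")[:,:,::-1]
f=lambda i,x,y:cv2.resize(i[y:y+100,x:x+100],(400,400) if 0 else (400,400),interpolation=cv2.INTER_CUBIC)
cv2.imwrite("pics/c1.png",np.hstack([f(a,290,145),f(b,305,140)]))
for n in("side","top"): print(n,ray(n,(320,200)))
print(onz("top",(361,192),130))
E
```

```text
side (array([-350.62565909,  948.25525059,  866.03457609]), array([ 0.59530558, -0.6355694 , -0.49191291]))
top (array([ 318.56941914,   26.61330547, 1521.7270281 ]), array([ 0.1443448 , -0.0094009 , -0.98948436]))
[ 547.58000534 -102.71449405  130.        ]
```

View pics/c1.png

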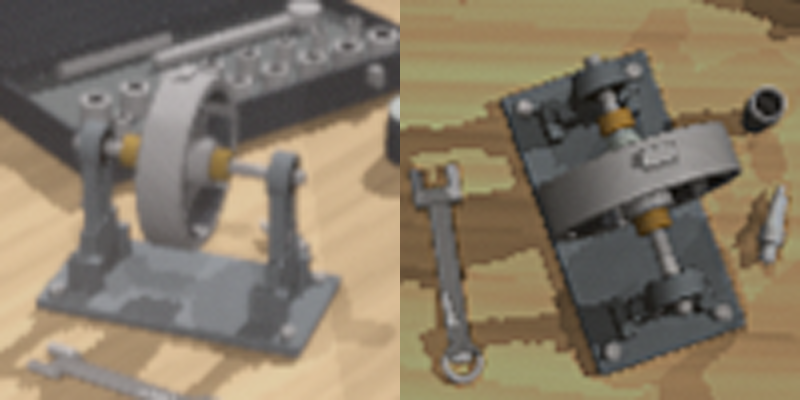

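The crop shows the stand's open face towards both cameras. The lug is near the top of the rim, at about (369,179) in the top view.

Run:
```python
from h import *
c=[onz("top",p,12) for p in [(331.2,165),(365,152.5),(391.2,221.2),(355,233)]]
c=np.array(c);print(c.round())
m=c.mean(0); d1=(c[0]-c[3]+c[1]-c[2])/2; d2=(c[1]-c[0]+c[2]-c[3])/2
print(m,np.linalg.norm(d1),np.linalg.norm(d2),np.degrees(np.arctan2(d1[1],d1[0])),np.degrees(np.arctan2(d2[1],d2[0])))
# bearing housings tops (axle z130) top view crop
for p in [(590,72),(683,290),(611,115),(655,225)]:
    print(onz("top",((p[0]-400)/4+305,p[1]/4+140),140 if p[0] in(590,683) else 130).round(1))
print("lug",onz("top",((656-400)/4+305,155/4+140),205))
s=r.sense();print(s['tcp_rot'],s['qpos'])
```

```text
[[ 650.  -20.   12.]
 [ 692. -125.   12.]
 [ 479. -207.   12.]
 [ 440.  -97.   12.]]
[ 565.1549947  -112.20580112   12.        ] 226.18421719562676 115.08091181603001 20.647118464739226 -69.24062235369388
[643.6 -76.4 140. ]
[ 488.7 -143.9  140. ]
[614.8 -92.6 130. ]
[ 535.9 -124.9  130. ]
lug [ 572.08286072 -116.96142328  205.        ]
[-3.14074641e+00  9.71314024e-06  4.61815478e-01] [-1.11142655e+00  3.53408389e-01  1.63381868e+00 -1.28790264e-05
  1.15521181e+00 -2.44049614e-03]
```

carry_out([
  {"dp": [0,0,-60],"yaw": -10},
  {"dp": [50,-30,-90],"yaw": -20},
  {"dp": [100,-60,-90],"yaw": -30},
  {"dp": [150,-90,-90],"yaw": -40},
  {"dp": [205,-120,-90],"yaw": -50},
  {"dp": [256,-150,-90],"yaw": -60},
  {"dp": [310,-180,-90],"yaw": -70},
  {"dp": [360,-210,-90],"yaw": -80},
  {"dp": [410,-240,-90],"yaw": -85.5},
  {"dp": [456,-273,-90],"yaw": -85.5},
  {"dp": [456,-273,-90],"yaw": -85.5},
  {"dp": [456,-273,-90],"yaw": -85.5},
], fingers=1, grip_force=40)

```text
clock: 1.7
eef_pos: [564.8, -112.0, 329.0]
tcp_rot: [-3.141, -0.0, 1.955]
contact_force: [0.1, 0.3, -0.4]
opening: 0.996
grasp_force: 0.0
```

Run:
```python
from h import *
a=r.grab_frame("side")[:,:,::-1]; b=r.grab_frame("top")[:,:,::-1]
f=lambda i,x,y:cv2.resize(i[y:y+100,x:x+100],(400,400),interpolation=cv2.INTER_CUBIC)
cv2.imwrite("pics/c2.png",np.hstack([f(a,290,125),f(b,305,140)]))
s=r.sense();print(s['tcp_rot'],s['eef_pos'],s['qpos'],s['clock'])
# predicted side pixels, from assumed stand pose
ax=np.array([np.cos(np.radians(22)),np.sin(np.radians(22)),0]);c=np.array([565.5,-111,130])
for x in(-80,0,80):print(proj("side",c+x*ax).round(1),proj("top",c+x*ax+[0,0,20]).round(1))
```

```text
[-3.14117805e+00  1.53061484e-04  1.95294353e+00] [ 564.53818784 -112.94356597  329.22247145] [-1.99855338e-01  2.02656676e-01  1.63450863e+00 -3.68747323e-04
  1.30468957e+00 -5.81905495e-01] 1.8
[[360.8 188.4]] [[375.1 211.1]]
[[336.9 184.8]] [[364.7 184.6]]
[[313.6 181.3]] [[354.4 158.6]]
```

View pics/c2.png

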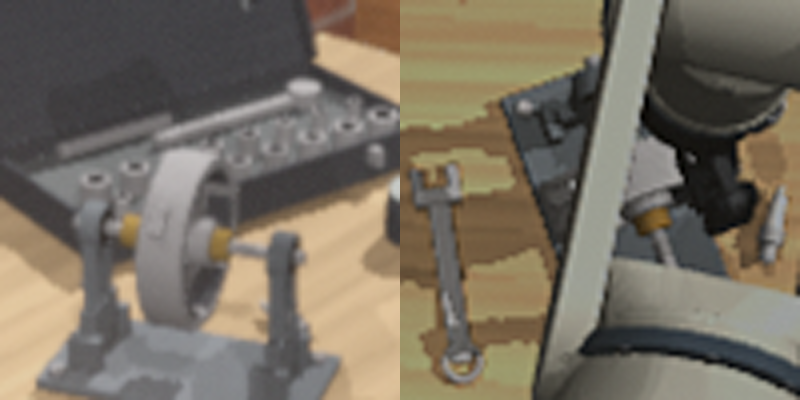

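The side crop shows the lug at about (330,180). The wheel has swung from its starting position, with its top moving towards +y. I'll grip at −50° from the top, then turn it to +60°.

carry_out([
  {"dp": [-50,1,40]},
  {"dp": [-50,1,80]},
  {"dp": [-50,1,110]},
  {"dp": [-50,1,140]},
  {"dp": [-50,1,168]},
  {"dp": [-50,1,168]},
  {"dp": [-50,1,168]},
])

```text
schema error: expected keys dp, yaw
```

```bash
cat >> h.py <<'E'
AX=np.array([np.cos(np.radians(22)),np.sin(np.radians(22)),0]);YY=np.array([-AX[1],AX[0],0]);C=np.array([565.5,-111,130])
def lug(uv,n="side",rad=76):
    o,d=ray(n,uv); a=np.array([(o-C)@YY,o[2]-C[2]]); b=np.array([d@YY,d[2]])
    A=b@b;B=a@b;D=B*B-A*(a@a-rad**2)
    if D<0: return None
    t=(-B-np.sqrt(D))/A; p=a+t*b; return np.degrees(np.arctan2(p[0],p[1])), (o+t*d-C)@AX   # deg toward +y from top, axial
def two(f,*ims):
    cv2.imwrite(f,np.hstack([cv2.resize(i[155:220,305:370],(400,400),interpolation=cv2.INTER_CUBIC) for i in ims]))
E
python3 - <<'E'
from h import *
a=r.grab_frame("side")[:,:,::-1].copy(); np.save("a1.npy",a)
two("pics/d1.png",a)
print(lug((330,180.5)), r.sense()['clock'],r.sense()['eef_pos'],r.sense()['contact_force'])
for t in range(0,360,30): print(t,[proj("side",C+x*AX+76*(np.sin(np.radians(t))*YY+np.cos(np.radians(t))*np.array([0,0,1]))).round(1).tolist() for x in(4,)])
E
```

```text
(np.float64(53.51360330323865), np.float64(1.2760163704993088)) 1.85 [ 564.53307746 -113.10183529  329.29901552] [-0.46599229 -0.23011607 -0.27876664]
0 [[[335.5, 163.2]]]
30 [[[331.6, 171.2]]]
60 [[[328.7, 183.1]]]
90 [[[327.8, 195.5]]]
120 [[[329.0, 204.6]]]
150 [[[332.1, 208.0]]]
180 [[[335.9, 205.1]]]
210 [[[339.5, 197.0]]]
240 [[[342.1, 185.9]]]
270 [[[343.0, 174.5]]]
300 [[[342.0, 165.5]]]
330 [[[339.3, 161.2]]]
```

View pics/d1.png

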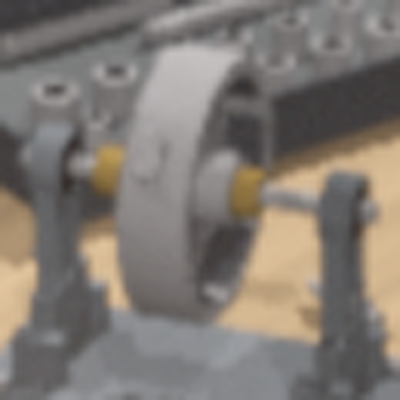

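The lug is at about (329.4,180.7), which is 54° from the top towards +y.

carry_out([
  {"dp": [-50,1,40],"yaw": 0},
  {"dp": [-50,1,80],"yaw": 0},
  {"dp": [-50,1,110],"yaw": 0},
  {"dp": [-50,1,140],"yaw": 0},
  {"dp": [-50,1,168],"yaw": 0},
  {"dp": [-50,1,168],"yaw": 0},
  {"dp": [-50,1,168],"yaw": 0},
])

```text
clock: 2.72
eef_pos: [585.1, -158.8, 162.4]
tcp_rot: [3.141, 0.001, 1.953]
contact_force: [0.2, -0.4, 0.5]
opening: 1.001
grasp_force: 0.0
```

Run:
```python
from h import *
a=r.grab_frame("side")[:,:,::-1].copy(); np.save("a2.npy",a)
s=r.sense();print(s['clock'],s['eef_pos'],s['contact_force'], cv2.absdiff(a,np.load("a1.npy"))[165:210,322:336].max(axis=(2)).max(1))
```

```text
2.775 [ 585.39478704 -158.67153097  162.76651819] [-0.51928631 -0.5307048   0.0508831 ] [69 53 38 33 29 25 22 16 12 10  8  9  8 14 14  4  4  8 14 29 13 13  8  9
 10 14 19 16 12 10 13  8 11 15 10  4  3  4  3  4  6  7  5  3  3]
```

carry_out([
  {"dp": [0,0,0],"yaw": 0},
  {"dp": [0,0,0],"yaw": 0},
  {"dp": [0,0,0],"yaw": 0},
  {"dp": [0,0,0],"yaw": 0},
  {"dp": [0,0,0],"yaw": 0},
  {"dp": [0,0,0],"yaw": 0},
], fingers=-1, grip_force=40)

```text
clock: 3.52
eef_pos: [585.0, -158.0, 161.8]
tcp_rot: [3.141, 0.0, 1.954]
contact_force: [0.5, -1.2, 5.7]
opening: 0.417
grasp_force: 42.9
```

carry_out([
  {"dp": [8.3,0,-8.2],"yaw": 0},
  {"dp": [17.8,0,-14.9],"yaw": 0},
  {"dp": [28.4,0,-19.8],"yaw": 0},
  {"dp": [39.6,0,-22.8],"yaw": 0},
  {"dp": [51.2,0,-23.8],"yaw": 0},
  {"dp": [62.8,0,-22.8],"yaw": 0},
  {"dp": [74,0,-19.8],"yaw": 0},
  {"dp": [84.6,0,-14.9],"yaw": 0},
  {"dp": [94.1,0,-8.2],"yaw": 0},
  {"dp": [102.4,0,0],"yaw": 0},
  {"dp": [109.1,0,9.6],"yaw": 0},
  {"dp": [109.1,0,9.6],"yaw": 0},
])

```text
clock: 5.03
eef_pos: [546.1, -56.1, 152.4]
tcp_rot: [3.137, 0.002, 1.954]
contact_force: [6.3, 2.8, 1.5]
opening: 0.418
grasp_force: 47.0
```

Run:
```python
from h import *
a=r.grab_frame("side")[:,:,::-1].copy(); np.save("a3.npy",a)
print(r.sense())
```

```text
{'clock': 5.075, 'qpos': array([-1.05788605e-01,  3.35311709e-01,  1.87872692e+00,  1.21025332e-03,
        9.22735070e-01, -4.90030218e-01]), 'qvel': array([-1.40296212e-03, -6.10881013e-05, -2.19343987e-03,  4.54776084e-03,
        7.61563644e-04, -2.79237926e-03]), 'joint_efforts': array([ -1.7947758 , -52.24131703, -24.33885813,  -1.1769465 ,
         1.98220946,  -0.12151253]), 'eef_pos': array([546.10632278, -56.15511392, 152.47856527]), 'tcp_rot': array([3.13688533e+00, 1.41345090e-03, 1.95430638e+00]), 'contact_force': array([6.65991914, 3.59066601, 0.91030408]), 'wrist_torque': array([ 0.59564682, -1.18584751, -0.11772902]), 'grasp_force': 46.92230553366244, 'opening': 0.41204234641210596}
```

carry_out([
  {"dp": [0,0,0],"yaw": 0},
  {"dp": [0,0,0],"yaw": 0},
  {"dp": [0,0,0],"yaw": 0},
  {"dp": [0,0,-30],"yaw": 0},
  {"dp": [0,0,-60],"yaw": 0},
  {"dp": [0,0,-90],"yaw": 0},
  {"dp": [-50,0,-100],"yaw": 0},
  {"dp": [-50,0,-100],"yaw": 0},
  {"dp": [-50,0,-100],"yaw": 0},
  {"dp": [-50,0,-100],"yaw": 0},
  {"dp": [-50,0,-100],"yaw": 0},
  {"dp": [-50,0,-100],"yaw": 0},
], fingers=1)

```text
clock: 6.58
eef_pos: [562.4, -102.7, 251.5]
tcp_rot: [-3.141, -0.0, 1.955]
contact_force: [0.4, 0.5, 0.4]
opening: 1.002
grasp_force: 0.0
```

carry_out([
  {"dp": [0,0,0],"yaw": 0},
  {"dp": [0,0,0],"yaw": 0},
  {"dp": [0,0,0],"yaw": 0},
  {"dp": [0,0,0],"yaw": 0},
  {"dp": [0,0,0],"yaw": 0},
  {"dp": [0,0,0],"yaw": 0},
  {"dp": [0,0,0],"yaw": 0},
  {"dp": [0,0,0],"yaw": 0},
])

```text
clock: 7.58
eef_pos: [562.6, -103.1, 251.7]
tcp_rot: [-3.142, -0.0, 1.954]
contact_force: [0.1, -0.3, 0.8]
opening: 1.0
grasp_force: 0.0
```

Run:
```python
from h import *
a=r.grab_frame("side")[:,:,::-1].copy(); np.save("a4.npy",a)
print(r.sense()['clock'])
two("pics/d2.png",np.load("a3.npy"),a)
```

```text
7.625
```

View pics/d2.png

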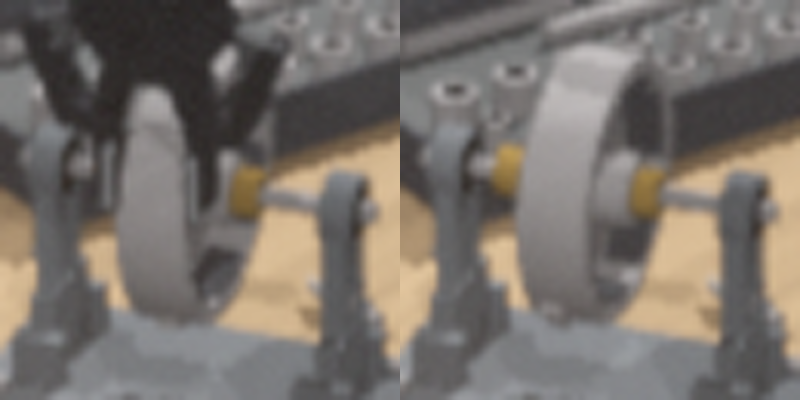

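Left: gripped at +60°, as expected. Right: after release, the lug is a small bump at the lower edge, about (329.8,205.6), or roughly 125–140°. I'll grip at +50° and turn back, which also lets me read this angle more exactly.

carry_out([
  {"dp": [42.7,0,0],"yaw": 0},
  {"dp": [42.7,0,30],"yaw": 0},
  {"dp": [42.7,0,60],"yaw": 0},
  {"dp": [42.7,0,89.6],"yaw": 0},
  {"dp": [42.7,0,89.6],"yaw": 0},
  {"dp": [42.7,0,89.6],"yaw": 0},
])

```text
clock: 8.38
eef_pos: [547.2, -63.6, 163.0]
tcp_rot: [3.141, 0.0, 1.954]
contact_force: [0.3, -0.3, 0.1]
opening: 1.0
grasp_force: 0.0
```

carry_out([
  {"dp": [0,0,0],"yaw": 0},
  {"dp": [0,0,0],"yaw": 0},
  {"dp": [0,0,0],"yaw": 0},
  {"dp": [0,0,0],"yaw": 0},
  {"dp": [0,0,0],"yaw": 0},
  {"dp": [0,0,0],"yaw": 0},
], fingers=-1)

```text
clock: 9.12
eef_pos: [548.7, -62.9, 163.4]
tcp_rot: [3.137, 0.001, 1.953]
contact_force: [4.1, 4.0, 3.3]
opening: 0.408
grasp_force: 42.3
```

carry_out([
  {"dp": [-8.3,0,-8.2],"yaw": 0},
  {"dp": [-17.8,0,-14.9],"yaw": 0},
  {"dp": [-28.4,0,-19.8],"yaw": 0},
  {"dp": [-39.6,0,-22.8],"yaw": 0},
  {"dp": [-51.2,0,-23.8],"yaw": 0},
  {"dp": [-62.8,0,-22.8],"yaw": 0},
  {"dp": [-74,0,-19.8],"yaw": 0},
  {"dp": [-84.6,0,-14.9],"yaw": 0},
  {"dp": [-94.1,0,-8.2],"yaw": 0},
  {"dp": [-102.4,0,0],"yaw": 0},
  {"dp": [-109.1,0,9.6],"yaw": 0},
  {"dp": [-109.1,0,9.6],"yaw": 0},
])

```text
clock: 10.62
eef_pos: [588.1, -165.9, 153.2]
tcp_rot: [3.141, 0.002, 1.953]
contact_force: [1.6, -3.2, 2.8]
opening: 0.411
grasp_force: 53.2
```

Run:
```python
from h import *
a=r.grab_frame("side")[:,:,::-1].copy(); np.save("a5.npy",a)
s=r.sense();print(s['eef_pos'],s['tcp_rot'],s['grasp_force'])
```

```text
[ 588.09400833 -165.8792295   153.25130819] [3.14076180e+00 1.93192570e-03 1.95327294e+00] 53.12476756749675
```

carry_out([
  {"dp": [0,0,0],"yaw": 0},
  {"dp": [0,0,0],"yaw": 0},
  {"dp": [0,0,0],"yaw": 0},
  {"dp": [0,0,-30],"yaw": 0},
  {"dp": [0,0,-60],"yaw": 0},
  {"dp": [0,0,-90],"yaw": 0},
  {"dp": [0,0,-100],"yaw": 0},
  {"dp": [0,0,-100],"yaw": 0},
  {"dp": [0,0,-100],"yaw": 0},
  {"dp": [0,0,-100],"yaw": 0},
  {"dp": [0,0,-100],"yaw": 0},
  {"dp": [0,0,-100],"yaw": 0},
], fingers=1)

```text
clock: 12.18
eef_pos: [587.4, -164.7, 252.2]
tcp_rot: [-3.141, -0.0, 1.954]
contact_force: [-0.2, 0.9, 0.3]
opening: 0.999
grasp_force: 0.0
```

carry_out([
  {"dp": [0,0,0],"yaw": 0},
  {"dp": [0,0,0],"yaw": 0},
  {"dp": [0,0,0],"yaw": 0},
  {"dp": [0,0,0],"yaw": 0},
  {"dp": [0,0,0],"yaw": 0},
  {"dp": [0,0,0],"yaw": 0},
  {"dp": [0,0,0],"yaw": 0},
  {"dp": [0,0,0],"yaw": 0},
])

```text
clock: 13.18
eef_pos: [587.4, -164.7, 252.5]
tcp_rot: [3.142, 0.0, 1.954]
contact_force: [-0.2, 0.0, -0.1]
opening: 0.997
grasp_force: 0.0
```

Run:
```python
from h import *
a=r.grab_frame("side")[:,:,::-1].copy(); np.save("a6.npy",a)
s=r.sense();print(s['clock'],s['eef_pos'])
two("pics/d3.png",np.load("a5.npy"),a)
```

```text
13.225 [ 587.42059334 -164.70518599  252.45913857]
```

View pics/d3.png

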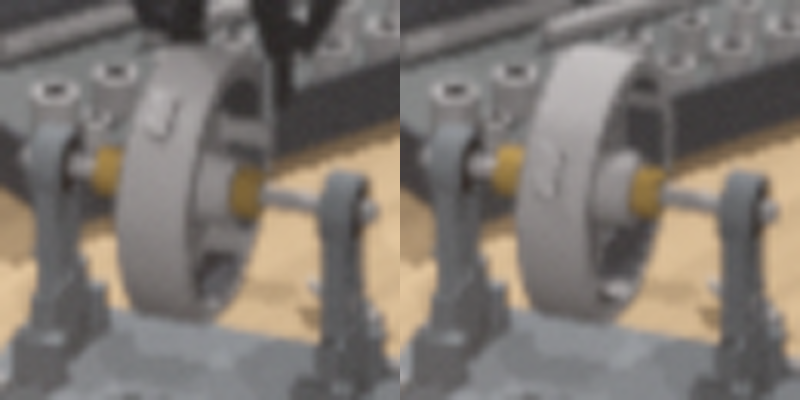

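Left, while gripped, the lug is at about (331.3,173.5). Right, at rest, it is at about (329.4,182.6). I'll refine these by frame differencing.

Run:
```python
from h import *
L={k:cv2.cvtColor(np.load(f"a{k}.npy"),cv2.COLOR_BGR2GRAY).astype(float) for k in(1,2,4,5,6)}
tr=np.array([proj("side",C+x*AX+76*(np.sin(np.radians(t))*YY+np.cos(np.radians(t))*np.array([0,0,1])))[0] for x in(-12,16) for t in (range(15,130,3) if x<0 else range(129,14,-3))])
m=np.zeros((400,640),np.uint8);cv2.fillPoly(m,[tr.round().astype(int)],1)
for p,q in((1,4),(2,4),(6,4),(6,5),(5,4),(5,2)):
    d=(L[p]-L[q]); d-=cv2.medianBlur(np.float32(d),5); w=np.where(m>0,np.abs(d),0)
    n,lab,st,ce=cv2.connectedComponentsWithStats(cv2.dilate((w>6).astype(np.uint8),np.ones((2,2))))
    for i in range(1,n):
        if st[i,4]>7:
            ww=np.where(lab==i,w,0);ys,xs=np.nonzero(ww);W=ww[ys,xs];u=((xs*W).sum()/W.sum(),(ys*W).sum()/W.sum())
            print(p,q,st[i,4],np.round(u,2),np.round(lug(u),1))
for u in((331.3,173.5),(329.4,182.6),(329.4,180.7),(329.7,205.7),(329.7,207)):print(u,lug(u))
f=lambda P:np.degrees(np.arctan2((np.array(P)-C)@YY,P[2]+11-130))
for P in([585,-158,161.8],[546.1,-56.1,152.4],[548.7,-62.9,163.4],[588.1,-165.9,153.2]):print(f(P))
```

```text
1 4 9 [331.79 168.  ] [20.7  7. ]
1 4 38 [329.91 181.27] [55.3  1.1]
1 4 24 [329.53 205.21] [122.8   3.1]
2 4 11 [331.33 168.29] [21.8  8.1]
2 4 43 [329.44 183.22] [60.   1.6]
2 4 26 [329.51 205.14] [122.5   3.1]
6 4 13 [331.38 167.57] [19.5  8.9]
6 4 53 [329.18 183.16] [59.9  2.4]
6 4 24 [329.56 205.17] [122.6   3. ]
6 5 107 [330.88 176.76] [44.4  1. ]
5 4 77 [331.7  173.63] [36.4  1.1]
5 4 28 [329.54 205.2 ] [122.7   3.1]
5 2 97 [330.74 177.65] [46.6  0.8]
(331.3, 173.5) (np.float64(36.235377359701175), np.float64(2.4790492622558875))
(329.4, 182.6) (np.float64(58.5402267040263), np.float64(1.999170054213004))
(329.4, 180.7) (np.float64(54.18005122118781), np.float64(3.054262196865165))
(329.7, 205.7) (np.float64(125.46678673882758), np.float64(3.302422076883359))
(329.7, 207) (np.float64(135.53821367119144), np.float64(6.5008610385155725))
-49.93099208022632
60.13635535114036
48.89679806671395
-60.05534550647589
```

Run:
```python
from h import *
T=np.radians(np.arange(0,360,1))
P=np.array([C+x*AX+72*(np.sin(t)*YY+np.cos(t)*np.array([0,0,1])) for x in(-18,18) for t in T])
p=proj("side",P);print("pred top,bottom,left,right",p[:,1].min(),p[:,1].max(),p[:,0].min(),p[:,0].max())
a=cv2.cvtColor(np.load("a6.npy"),cv2.COLOR_BGR2GRAY)
print(a[156:168,330:345:2].T); print(a[200:214,326:342:2].T); print(a[176:200:4,318:330])
```

```text
pred top,bottom,left,right 161.77981485790687 207.80005882266494 323.939791701171 348.9358722241413
[[111 122 152 151 121 103 103 135 156 164 176 182]
 [113 145 164 134 110 100 128 167 182 187 185 184]
 [138 171 151 117 100 111 161 190 190 189 188 185]
 [153 161 130 107  92 112 164 191 191 190 188 186]
 [163 141 113 101 103 133 161 187 192 191 189 188]
 [154 120 102 102 125 135 145 177 192 190 186 174]
 [135 110  94  86  95 112 144 159 177 162 135 109]
 [117  97  87 111 137 140 134 131 133 107  96  80]]
[[110 106 105 107 115 131 141 143 138 130 129 127 125 125]
 [112 108 105 100  94  97 120 141 143 143 141 142 135 128]
 [114 111 107 103  97  94 114 138 143 144 142 141 137 125]
 [115 113 108 105 100  97 108 131 141 142 143 141 136 128]
 [114 111 110 107 102  97  99 118 141 145 142 142 138 129]
 [105 109 105 103  99  99  98 116 138 143 142 142 142 136]
 [ 98 120 111  79  91 103 110 122 136 143 146 142 144 140]
 [117 151 151 117 108 121 143 157 149 145 144 146 151 151]]
[[ 96 122 122 119 112 111 122 130 145 156 158 159]
 [127 142 139 147 149 151 151 144 150 152 154 156]
 [ 74  82  99 109 112 115 126 141 142 150 152 146]
 [ 73  69  68  70  72  94 126 138 138 138 133 133]
 [108 118 123 126 126 127 123 129 130 132 132 132]
 [147 174 192 194 192 179 129 122 120 122 123 124]]
```

Run:
```python
from h import *
L={k:cv2.cvtColor(np.load(f"a{k}.npy"),cv2.COLOR_BGR2GRAY).astype(int) for k in(4,2,5,6)}
print((L[4]-(L[2]+L[6])//2)[199:213,324:342])
Z=np.array([0,0,1])
for t in(125,130,135,140,145,150):
    q=[]
    for a in(-9,9):
        for x in(-2,10):
            for R in(72,76):
                th=np.radians(t+a);q.append(proj("side",C+x*AX+R*(np.sin(th)*YY+np.cos(th)*Z))[0]-[.3,.6])
    q=np.array(q);print(t,q.min(0).round(1),q.max(0).round(1),q.mean(0).round(1))
```

```text
[[  0  -2   0   1  -1   0  -2  -2   1  -1   0   1   1  27  36  37  38  63]
 [  0   0  -1  -2  -2  -3  -2   0   0  -2  -2  -2 -13  -8   0   0   5  36]
 [ -1  -1   0   1  -1   1   1  -2  -1  -1   0  -3 -11 -15 -28 -47 -54 -37]
 [  0  -1  -1  -1  -1   0   0  -3  -2  -5  -4   0  -2  -5 -24 -56 -66 -59]
 [  0   0   0   3   5   3  -1   0  -3  -1  -4  -2  -2   1   3 -13 -31 -34]
 [  1  -1   0  11  27  23  18   4  -1  -1  -2  -2   0  -1   0   1  -7  -3]
 [  0   1   0   8  33  32  31  11  -2  -3  -4  -2  -3  -2   1   2  -2  -3]
 [  0  -1  -2  -1   5  -5  -2  -6 -12   1  -2  -1  -1  -2   0  -1   0  -2]
 [  0   0   0  -2  -5 -21 -27 -30 -21  -1   1   1   1   1  -1   1  -1  -1]
 [  0   0   0   1  -4  -9 -13 -18 -13  -2   1  -1   0   0  -1  -1   0   1]
 [  1   0  -1  -1   0  -2  -1  -2  -2   1   0  -1   1   0  -1   1   0   0]
 [  1  -1  -1  -1   1  -1   0   1  -1  -1   1   1  -1  -1  -1   1   0   0]
 [  1   0  -1   0   1  -1   1  -1   1  -2   0   2   1  -3   0   0   2  -1]
 [ -1   1   2   0   1   0  -1   0  -1   0   1   2  -2   1  -1   0   1   0]]
125 [326.7 201.7] [332.1 206.6] [329.4 204.2]
130 [327.  202.8] [332.5 207.2] [329.8 205. ]
135 [327.4 203.7] [333.1 207.5] [330.3 205.6]
140 [327.9 204.5] [333.6 207.6] [330.8 206.1]
145 [328.4 205.1] [334.2 207.6] [331.3 206.3]
150 [328.9 205.5] [334.7 207.4] [331.9 206.5]
```

carry_out([
  {"dp": [7.4,0,30],"yaw": 0},
  {"dp": [7.4,0,60],"yaw": 0},
  {"dp": [7.4,0,98],"yaw": 0},
  {"dp": [7.4,0,98],"yaw": 0},
  {"dp": [7.4,0,98],"yaw": 0},
])

```text
clock: 13.85
eef_pos: [585.4, -158.1, 155.7]
tcp_rot: [3.141, 0.001, 1.954]
contact_force: [1.1, -0.3, 0.9]
opening: 0.996
grasp_force: 0.0
```

carry_out([
  {"dp": [0,0,0],"yaw": 0},
  {"dp": [0,0,0],"yaw": 0},
  {"dp": [0,0,0],"yaw": 0},
  {"dp": [0,0,0],"yaw": 0},
  {"dp": [0,0,0],"yaw": 0},
  {"dp": [0,0,0],"yaw": 0},
], fingers=-1)

```text
clock: 14.6
eef_pos: [585.1, -158.1, 155.3]
tcp_rot: [3.141, 0.001, 1.953]
contact_force: [-0.1, -1.1, 6.4]
opening: 0.416
grasp_force: 41.8
```

carry_out([
  {"dp": [8.2,0,-8.2],"yaw": 0},
  {"dp": [17.6,0,-14.8],"yaw": 0},
  {"dp": [28,0,-19.6],"yaw": 0},
  {"dp": [39.1,0,-22.6],"yaw": 0},
  {"dp": [50.6,0,-23.6],"yaw": 0},
  {"dp": [50.6,0,-23.6],"yaw": 0},
  {"dp": [50.6,0,-23.6],"yaw": 0},
  {"dp": [50.6,0,-23.6],"yaw": 0},
])

```text
clock: 15.6
eef_pos: [567.1, -111.0, 178.7]
tcp_rot: [3.139, 0.001, 1.954]
contact_force: [4.9, -0.2, 1.8]
opening: 0.416
grasp_force: 41.7
```

Run:
```python
from h import *
np.save("a7.npy",r.grab_frame("side")[:,:,::-1])
s=r.sense();print(s['clock'],s['eef_pos'],s['contact_force'],s['grasp_force'])
```

```text
15.65 [ 567.06174511 -110.96912781  178.67715531] [4.5683519  0.44528866 1.91826754] 41.66426734998822
```

carry_out([
  {"dp": [11.5,0,1],"yaw": 0},
  {"dp": [22.6,0,4],"yaw": 0},
  {"dp": [33,0,8.8],"yaw": 0},
  {"dp": [42.4,0,15.4],"yaw": 0},
  {"dp": [50.6,0,23.6],"yaw": 0},
  {"dp": [54.1,0,28.1],"yaw": 0},
  {"dp": [54.1,0,28.1],"yaw": 0},
  {"dp": [54.1,0,28.1],"yaw": 0},
])

```text
clock: 16.65
eef_pos: [548.0, -60.9, 151.0]
tcp_rot: [3.137, 0.002, 1.954]
contact_force: [8.2, -0.5, 2.2]
opening: 0.416
grasp_force: 43.8
```

carry_out([
  {"dp": [0,0,0],"yaw": 0},
  {"dp": [0,0,0],"yaw": 0},
  {"dp": [0,0,0],"yaw": 0},
  {"dp": [0,0,-30],"yaw": 0},
  {"dp": [0,0,-60],"yaw": 0},
  {"dp": [0,0,-90],"yaw": 0},
  {"dp": [-30,0,-100],"yaw": 0},
  {"dp": [-30,0,-100],"yaw": 0},
  {"dp": [-30,0,-100],"yaw": 0},
  {"dp": [-30,0,-100],"yaw": 0},
  {"dp": [-30,0,-100],"yaw": 0},
  {"dp": [-30,0,-100],"yaw": 0},
], fingers=1)

```text
clock: 18.15
eef_pos: [556.6, -88.3, 249.8]
tcp_rot: [-3.141, -0.0, 1.954]
contact_force: [-0.4, 0.1, 0.9]
opening: 0.996
grasp_force: 0.0
```

carry_out([
  {"dp": [0,0,0],"yaw": 0},
  {"dp": [0,0,0],"yaw": 0},
  {"dp": [0,0,0],"yaw": 0},
  {"dp": [0,0,0],"yaw": 0},
  {"dp": [0,0,0],"yaw": 0},
  {"dp": [0,0,0],"yaw": 0},
  {"dp": [0,0,0],"yaw": 0},
  {"dp": [0,0,0],"yaw": 0},
])

```text
clock: 19.15
eef_pos: [556.7, -88.6, 250.0]
tcp_rot: [3.142, 0.0, 1.954]
contact_force: [0.4, -0.1, -0.9]
opening: 0.999
grasp_force: 0.0
```

Run:
```python
from h import *
np.save("a8.npy",r.grab_frame("side")[:,:,::-1])
s=r.sense();print(s['clock'],s['eef_pos'],(s['eef_pos']-C)@YY,(s['eef_pos']-C)@AX)
L={k:cv2.cvtColor(np.load(f"a{k}.npy"),cv2.COLOR_BGR2GRAY).astype(int) for k in(2,6,8,7)}
B=(L[2]+L[6])//2
print((L[8]-B)[201:211,324:338]); print((L[7]-L[8])[172:209,323:342])
```

```text
19.2 [556.73754309 -88.60646736 249.98828194] 24.045396043731543 0.26435640164875973
[[ -2  -1  -3  -1  -1   0   0  -1  -2  -3  -1  -2 -11 -13]
 [  0   1  -2  -2  -1  -3  -1  -2  -3  -2  -3   0  -2  -4]
 [  0  -1  -1   3   7   4   1  -2  -2   0  -1  -1  -2   2]
 [  1   0   0  13  28  25  17   3   0  -4  -2  -2   0  -1]
 [  0   0   0  10  33  32  30   9  -2   0  -1  -2  -2  -1]
 [ -1  -1  -2  -2   3  -3  -3  -8 -11   0  -3   0  -2  -2]
 [  0   0   0  -1  -6 -20 -31 -31 -20  -3   0   1  -2   1]
 [  0   0   0  -1  -3  -9 -12 -18 -11  -1   1   0   0   0]
 [  1   0  -1  -1   1  -1  -2  -2  -2   1  -1   0   0   1]
 [  1   0   2   0   1   0   0  -1  -1  -1   1  -1  -1  -1]]
[[ -1   0  -1  -3  -4   1   7  20  28  27  24  19   9   7   3  -6 -18 -19
   14]
 [ -1   2  -2   1  -2  -1  -2   7  20  17  21  14  11   8   2 -10 -14 -13
   17]
 [ -1   0   0  -1  -5  -4  -5   2   7   1   8   5   2   3   4 -12 -14 -10
   13]
 [  2   0  -1  -3  -4  -5  -3  -1   0  -6  -5  -6  -6  -4   0  -6  -4   1
    9]
 [ -1   0   0  -3  -3  -3  -1  -1  -1  -3  -3  -3  -3  -8 -10 -10   0   3
   10]
 [  0   1  -1  -2  
[... 1873 characters left out ...]
  -3  -1   0   1   0   3  -2 -16 -25 -25 -30
  -57]
 [ -7  -2   0   4   9  11   6  -5  -1   0   5  -2   1  -2 -26 -18  -7  -3
  -14]
 [  1  -2  -3   4  12  10   8  -4  -1   0   0   1   0  -3 -13 -10  14  28
    9]
 [  1   0  -1   4   4   0   2  -4   2   1   0   0  -1   3  -2   4  37  51
   17]
 [  0   0   2   1 -12 -26 -25 -17  -4   1   2   1   1   0   1   6  23  32
    9]
 [  0   0  -1  -3 -14 -35 -34 -30  -9   0  -1   1   0   1   1   1   2   4
    2]
 [  0   0   1  -2  -5  -6   3   3   8  10   1   3   0   0   4   0   0   1
    3]
 [ -1   0   1  -1   0   5  21  29  31  20   4   1  -1   0  -1  -2  -2   0
    1]
 [  4   0   0  -1   2   2   9  13  20  11   1   0  -1   1   0  -2  -2  -1
    0]]
```

carry_out([
  {"dp": [-1.4,0,30],"yaw": 0},
  {"dp": [-1.4,0,55],"yaw": 0},
  {"dp": [-1.4,0,76],"yaw": 0},
  {"dp": [-1.4,0,76],"yaw": 0},
  {"dp": [-1.4,0,76],"yaw": 0},
])

```text
clock: 19.82
eef_pos: [557.7, -90.0, 174.8]
tcp_rot: [3.141, 0.0, 1.954]
contact_force: [-0.1, -0.6, -0.1]
opening: 0.999
grasp_force: 0.0
```

carry_out([
  {"dp": [0,0,0],"yaw": 0},
  {"dp": [0,0,0],"yaw": 0},
  {"dp": [0,0,0],"yaw": 0},
  {"dp": [0,0,0],"yaw": 0},
  {"dp": [0,0,0],"yaw": 0},
  {"dp": [0,0,0],"yaw": 0},
], fingers=-1)

```text
clock: 20.58
eef_pos: [558.9, -89.5, 175.1]
tcp_rot: [3.138, 0.001, 1.953]
contact_force: [4.1, 3.2, 4.8]
opening: 0.416
grasp_force: 41.9
```

Run:
```python
from h import *
s=r.sense();print(s['clock'],s['eef_pos'],s['contact_force'],(s['eef_pos']-C)@YY,(s['eef_pos']-C)@AX)
```

```text
20.575 [558.88609761 -89.47666606 175.0557254 ] [4.09984327 3.18010279 4.78391852] 22.433699166695547 1.9304792983376942
```

carry_out([
  {"dp": [-7.4,0,-2.2],"yaw": 0},
  {"dp": [-14.9,0,-3.5],"yaw": 0},
  {"dp": [-22.6,0,-4],"yaw": 0},
  {"dp": [-30.3,0,-3.5],"yaw": 0},
  {"dp": [-37.8,0,-2.2],"yaw": 0},
  {"dp": [-45.2,0,0],"yaw": 0},
  {"dp": [-45.2,0,0],"yaw": 0},
  {"dp": [-45.2,0,0],"yaw": 0},
  {"dp": [-45.2,0,0],"yaw": 0},
])

```text
clock: 21.7
eef_pos: [574.9, -131.4, 174.5]
tcp_rot: [3.14, 0.0, 1.953]
contact_force: [3.7, 3.3, 3.6]
opening: 0.415
grasp_force: 46.2
```

Run:
```python
from h import *
np.save("a9.npy",r.grab_frame("side")[:,:,::-1])
s=r.sense();print(s['clock'],s['eef_pos'],s['contact_force'],(s['eef_pos']-C)@YY,(s['eef_pos']-C)@AX)
L={k:cv2.cvtColor(np.load(f"a{k}.npy"),cv2.COLOR_BGR2GRAY).astype(int) for k in(2,6,8,9,7,5)}
print("final",*(L[9]-L[8])[188:206,322:334],sep="\n")
print("a7",*(L[7]-L[8])[190:206,322:334],sep="\n")
print("rest1",*(L[6]-L[8])[172:194,322:336],sep="\n")
two("pics/d4.png",np.load("a9.npy"),np.load("a7.npy"))
```

```text
21.75 [ 574.89066443 -131.45833374  174.53609292] [3.775752   3.8601879  3.95414227] -22.486441550108065 1.0430457333758054
final
[ 1 -2 -2 -1  0 -1 -2 -1 -1 -2 -3 -4]
[ 0  2 -2 -2 -2 -4 -2 -2 -2 -2 -2 -4]
[ 0 -2 -1  2 -3 -1 -1 -2 -2 -2 -2 -3]
[-2 -3 -2 -2 -3 -4 -1  0 -2 -3 -3 -4]
[-6 -8 -4 -1  1  1  0 -1 -2 -4 -3 -1]
[-12  -9  -3   1  10   9   6   7  -1  -2  -1  -4]
[ -8 -10  -1   4  15  11   9   8   0  -2  -1  -3]
[-2 -6 -1 -1  0  3  4 -2 -4 -2 -2 -3]
[ 0 -1 -4  2 10  4  0 -4 -3 -2 -2  0]
[ 0  1  0  4 10  5  2  0 -1 -3  3 -2]
[ 1 -1 -2  3  6  9  5  2 -5 -1 -1 -2]
[ 1  0  1  5 13 10  6  7 -2 -1 -2 -2]
[ 1  0 -1  4 13  4  8  1 -4 -1  1 -1]
[-2 -1  2  0  2 -6 -1 -2 -2 -1  1  3]
[ 1  1  0 -1  0  0  0  2  0  2  1  2]
[ 0  1  0  1  1 -2 -9 -5  0  1  1  1]
[  0   0   0   1   0 -14 -27 -25 -17  -6  -2   2]
[ -1  -1  -1   0  -2 -11 -32 -32 -31 -10   2  -1]
a7
[ 1 -3 -1  2 -1  0 -2 -1 -1 -1 -1 -1]
[-1 -1 -2 -2 -2 -2 -3  0  1 -2 -3 -5]
[-5 -7 -3 -1 -2 -1 -2  0 -1 -3 -2 -3]
[-13 -10  -3  -2  -1   0  -1  -1  -1  -2  -3  -5]
[-13 -11  -2  -1  -1   0  -2  -1  -2  -2  -4  -2]
[-12 -11  -3   0  -2 
[... 922 characters left out ...]
1 -10  -6  -4  -3   0  -6 -21 -11  -6  -4  -6]
[  0  -3  -6  -9  -4   0   1  -4 -15 -18  -7  -3  -3  -3]
[  0  -1  -2  -5  -4   4   1  -3 -16 -12  -4  -3  -1  -3]
[  2   0  -1  -5  -7   0   2  -4 -24 -14  -1  -2   0  -4]
[  1   3  -3  -5  -8  -3   4   2 -22 -12  -4   0  -4  -5]
[  1   1  -3  -2  -8 -11  -1   0 -20 -10  -6  -2  -1  -5]
[  6   2   0  -1  -5 -11 -10 -11 -13  -6  -2  -2  -2  -6]
[  7   5   1   0  -1  -2  -7  -7  -9  -8  -3  -1  -1 -10]
[  9   6   0  -1   0  -3  -6  -7  -8  -8  -3  -2  -4 -11]
[ 13   7  -1   2  -1   0  -1  -3  -5  -7  -6  -1  -2 -10]
[14  9  0  1 -1  0  1  0 -3 -4 -6 -4 -4 -9]
[ 9  6 -3  0  0  1  0 -1 -1 -3 -2 -2 -2 -4]
[ 0 -1 -3 -1  1  3 -1  1  2  0  0 -4  1 -5]
```

View pics/d4.png

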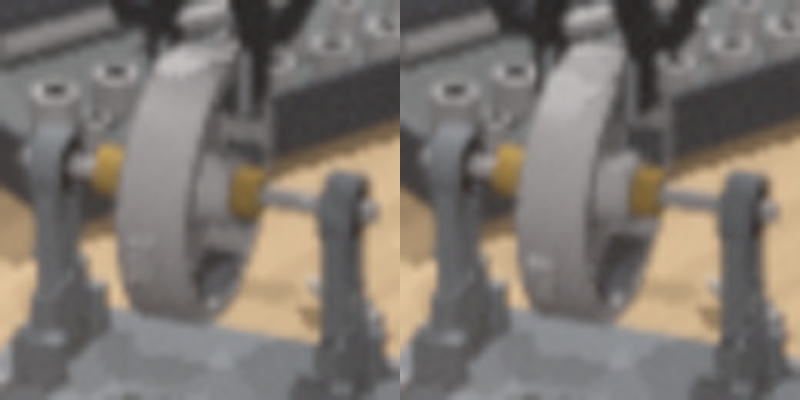

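The left image shows the held pose, with the lug centre at about (327,197), or 96°. This matches the midpoint of the two rests (about 60° and 133°), and the tool-motion estimate agrees to under 1°. I'm handing it in.

```bash
python3 -c "
from rig import r
s=r.sense();print(s['grasp_force'],s['opening']);print(r.sign_off())"
```

```text
46.202576140939584 0.4142702456039375
the job is handed in; nothing more can be done
None
```

I turned the flywheel to the midpoint of its two resting angles, which puts the heavy side straight down to within a few degrees, and handed the job in still gripping it there, at about 22 s.

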